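# Turn a face-down plaque over with the flip ramp

## Task

One of the two plaques in the press's catch tray lies with its printed blue face down. Turn that one over: stand it on its short end in the little easel and let go, then take it again and send it down the flip ramp under its own weight so that it lands lying flat in the tote, blue face up. Leave the other plaque, which already lies blue face up, and everything else on the table where it is.

Things in the scene. Friction and masses are not known exactly. Their poses are not given: they have to be found in the camera images.
- plaque: the plaque to turn over: wooden board 60 (x) x 90 (y) x 12 (z) mm, 40 to 85 g, origin at its centre. Printed face (blue, two yellow bands) on -z, bare wooden back with two black strips on +z. At the start it lies face down on the tray's ribs, centre 22 mm above the table, length within 15 degrees of the tray's y. Its two ends are alike.
- good_plaque: another plaque of the same size, lying blue face up in the other bay of the catch tray (its face is on its +z); origin at its centre. To be left alone.
- catch_tray: grey open tray, fixed, 286 (x) x 136 (y) mm, rim 14 mm above the table, floor 4 mm; origin under its centre. Two bays centred at x = -65 and +65 mm, one plaque in each, lying on two ribs along y with tops at 16 mm. The ribs span 40 mm in x, so the plaque's long edges overhang them by about 10 mm and fingertips can reach below it.
- easel: dark wooden easel, fixed, 40 mm wide (x), narrower than the plaque; origin under it. Towards its -y come: a lip 24 mm high from y = +16 to +8 mm; the pocket floor 12 mm above the table from +8 to -12 mm; a backrest rising 52 mm from y = -12 mm, leaning to -y by 15 degrees from upright. Its +y side is open.
- easel_pocket (a point): middle of the easel's pocket floor, 12 mm above the table, axes as the easel's. A plaque stood on its end here leans on the backrest, 15 to 20 degrees from upright: its centre is then about 15 mm towards -y of this point and 45 mm above it, its top end 100 mm above the table.
- ramp: flip ramp, fixed: slippery bright metal sheet (friction 0.12 to 0.18) on a green stand; origin on the table under the crest, running down to its -y. Top surface: from the crest (y = 0, z = 130 mm) straight at 55 degrees to y = -52.5, z = 55, this part 44 mm wide (x) with no side walls; then at 30 degrees to y = -134, z = 8, 96 mm wide with low walls.
- ramp_crest (a point): middle of the ramp's top edge, 130 mm above the table, axes as the ramp's. Fingers holding a plaque's long edges pass beside the 44 mm sheet; a plaque laid flat on the steep part, even with its top end 25 mm above the crest, slides down by itself into the tote.
- tote: blue tote, fixed, at the foot of the ramp, 160 mm (x) by 190 mm (y), walls 50 mm high on three sides and open towards the ramp (+y). Origin at the centre of its underside; inner floor smooth and slippery, 5 mm above the table; inside it reaches 75 mm either side in x and to y = -90 mm.
- stapler: red stapler, 115 x 30 x 43 mm, a bystander; origin under its centre
- eraser: white eraser, 22 x 48 x 14 mm, a bystander; origin under its centre
- glue_pot: white glue pot with a yellow cap, 44 mm across, 75 mm high, a bystander; origin under its centre
- clip_box: green clip box, 60 x 45 x 26 mm, a bystander; origin under its centre
- marker: yellow marker with a black cap, 105 x 16 x 14 mm, a bystander; origin under its centre
Mind the look-alikes: they are no part of the job. Of the things that look like the easel, take the one that is farthest to the robot's left at the start.

How it is judged:
By the outcome, as a careful person would: the job done as asked, in the order asked, and still so for the second after the job is handed in, with the robot touching nothing.
It also fails if it takes over 59 s, if anything falls off the work surface, if the arm or the gripper's body presses on something with over 40 N, if the wrist force passes 120 N, or if a joint passes its speed limit or range.

## Robot

A 7-joint arm with a two-finger parallel gripper is mounted at the origin on the work surface. World frame = base frame: x ahead of the robot, y to its left, z up, the work surface at z = 0. Lengths are in m, angles in degrees, forces in N, time in s.
With the tool pointing down it reaches from about 0.425 to 0.95 m from the base axis. Payload 16.7 kg.
Tool frame: the origin (TCP) lies at the very end of the fingers, on their centre line; the grasp point (between the pads) lies 19 mm behind it; x points along the fingers, y is the direction in which the jaws open and shut, and the axes are right-handed (so a half turn about x gives the same grasp; the last joint's range is limited). The gripper opens to 94 mm and grips with 3 to 60 N. Pads are 16 mm wide; open, the fingers measure 119 mm over their backs; the gripper's body (75 mm by 177 mm) begins 78 mm behind the grasp point.
Start: joints at [54.517, 24.414, 4.234, 92.017, -1.954, 63.644, -3.845], TCP at [0.306, -0.602, 0.205] pointing down, gripper open.
Joint ranges: [-163.25, 163.25], [-28.42, 122.38], [-70.27, 78.77], [12.13, 141.07], [-58.53, 238.53], [9.26, 117.41], [-156.51, 156.51]. Speed limits (degrees/s): [108.29, 108.29, 136.94, 136.94, 172.46, 172.46, 172.46].

## Interface

Orientations are given as a 3x3 rotation matrix whose columns are the frame's x, y, z axes.
In Python, from station import * gives the robot as it stands.
- The arm moves only by the shell command python3 -m jog 'ROWS'. ROWS is JSON, a list of rows, each a list of 3 entries, a list of its own where there are three numbers: the opening, from 0 (shut) to 1 (fully open), then the shift along the tool's x, y, z in mm, then the turn, a rotation vector about the tool's x, y, z in rad. A call has 1 to 5 rows; each row shifts and turns the commanded pose from where the row before left it, along the tool's axes as they then stand; what a row does not reach is not made up. A row lasts 1/8 s, in which the tool goes at most 62.5 mm and 10.7 degrees, less where a joint would pass 70% of its speed; a pose out of reach is approached as far as the arm can. A call with a gripper value outside its range is refused whole. The fingers move at their own pace and stop on an object; the grip force is fixed at half the most. Time passes only in rows, so rows that do not move let the fingers close. It gives the time, the measured TCP pose, the force and the opening at its end, in the units of the state.
- state(): the state, without advancing time (a new reading comes with each control period).
- grab_frame(name): name is "scene" or "top"; returns a dict with "img" (384x512x3 uint8, blue, green, red), "vertical_fov" (degrees; the focal length in pixels is half the picture's height over the tangent of half this angle, whatever the lens; pixels are square), "cx", "cy" (the principal point, pixels), "k1" (the pictures are not rectified: a ray, as slopes to the right and down, at radius r is drawn at 1 + k1 r^2 times it, then the intrinsics apply), "R" (3x3) and "t" (3): a world point X has camera coordinates R X + t. Camera axes: x right, y down, z forward; pixel columns grow to the right and rows downward; lengths in m; the calibration is good to about 2 mm. A picture is of the moment at which its call begins. There is no depth.
- hand_in(): hands the job in, once; it reports no verdict.
The state is a dict: "clock": time; "joints": joint angles; "joint_vel": joint speeds; "joint_efforts": joint torques, N m; "ee_pos": TCP position; "ee_rot": TCP orientation; "wrist_force": force on the tool from outside, world axes, zero at the start; "ft_torque": the same for the moment, N m; "finger_gap": finger opening in m.
Only numpy, scipy, OpenCV 4.12 (cv2) and the standard library are available. Lean on these libraries where they do the work, as an engineer would, in place of code of your own. Each camera call takes 0.05 s, during which the arm holds its last target.

## Working session

There is one attempt and no reset: what is moved stays moved. The work goes in short steps, Python scripts to look and compute and a shell command to move; the robot and the scene stay as the last step left them, time stands still between calls to the robot, and variables do not carry over. Pictures are saved under pics/ and viewed, and the job is handed in when it is done.

```bash
mkdir -p pics; ls; python3 - <<'E'
from station import *
import cv2,numpy as np
s=state()
print(s['clock'],s['ee_pos'],np.round(s['ee_rot'],3).tolist(),s['finger_gap'])
for n in('scene','top'):
    f=grab_frame(n); cv2.imwrite(f'pics/{n}0.png',f['img']); print(n,f['vertical_fov'],f['cx'],f['cy'],f['k1'],np.round(f['R'],4).tolist(),f['t'])
E
```

```text
pics
0.0 [ 0.30536016 -0.60150673  0.20480582] [[-0.001, 0.453, -0.892], [0.001, -0.892, -0.453], [-1.0, -0.001, 0.0]] 0.09412752542173071
scene 50.578052666448826 253.66855705472864 198.1711821846789 0.008446104203214755 [[-0.3721, 0.9282, -0.0066], [0.6686, 0.2631, -0.6956], [-0.6439, -0.2632, -0.7184]] [ 0.25261961 -0.27353038  1.53181972]
top 50.88258721703751 256.8839369614291 190.11502911530937 0.021732593483564617 [[0.0394, -0.9992, -0.0062], [-0.9788, -0.0373, -0.2015], [0.2011, 0.014, -0.9795]] [-0.05997682  0.57662866  0.89333952]
```

View pics/scene0.png

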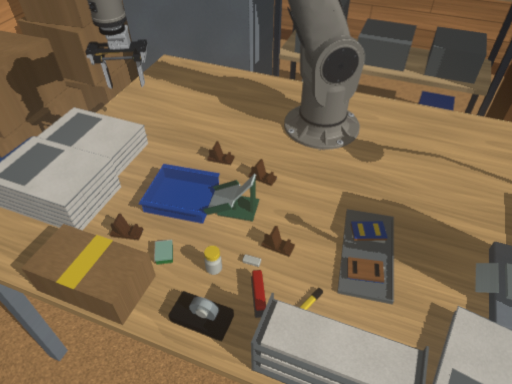

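View pics/top0.png

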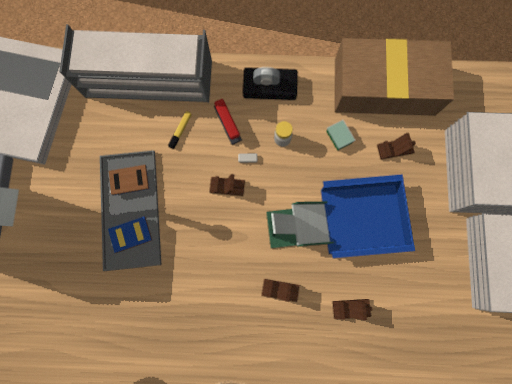

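Look-alike easels in top view: (228,186), (397,147), (281,290) and (352,309). Robot left is +y, which is image left, so (228,186) is the one. The face-down plaque is the brown one with black strips at (128,180). I'll confirm with crops.

```bash
cat > h.py <<'E'
import cv2,numpy as np
from station import *
def K(f):
    h=f['img'].shape[0]; F=h/2/np.tan(np.radians(f['vertical_fov']/2)); return F
def ray(f,u,v):
    F=K(f); d=np.array([(u-f['cx'])/F,(v-f['cy'])/F]); p=d.copy()
    for _ in range(10): p=d/(1+f['k1']*(p@p))
    R=np.array(f['R']);t=np.array(f['t']); return -R.T@t, R.T@np.array([p[0],p[1],1])
def pt(f,u,v,z):
    c,d=ray(f,u,v); return c+d*(z-c[2])/d[2]
def proj(f,X):
    c=np.array(f['R'])@np.array(X)+f['t']; p=c[:2]/c[2]; p=p*(1+f['k1']*(p@p)); return p*K(f)+[f['cx'],f['cy']]
def crop(f,u0,u1,v0,v1,s,name):
    cv2.imwrite(name,cv2.resize(f['img'][v0:v1,u0:u1],None,fx=s,fy=s,interpolation=cv2.INTER_CUBIC))
E
python3 - <<'E'
from h import *
f=grab_frame('top')
a=cv2.resize(f['img'][145:275,95:165],None,fx=5,fy=5,interpolation=cv2.INTER_CUBIC)[:600]
crop(f,95,165,145,245,6,'pics/c_tray.png')
crop(f,200,340,170,270,5.7,'pics/c_easel.png')
g=grab_frame('scene')
crop(g,190,310,165,265,6,'pics/c_sc.png')
crop(g,330,400,205,305,6,'pics/c_sctray.png')
E
```

```text
(no output)
```

View pics/c_tray.png

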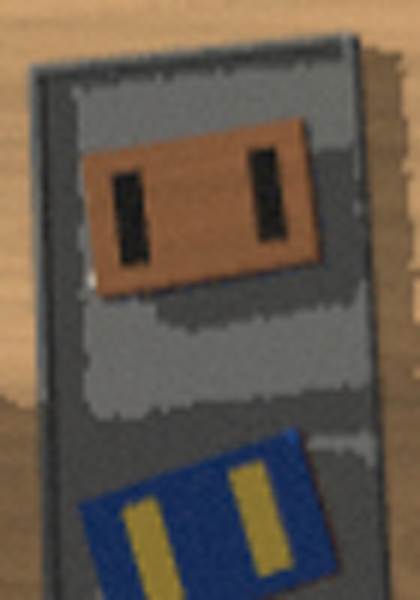

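View pics/c_easel.png

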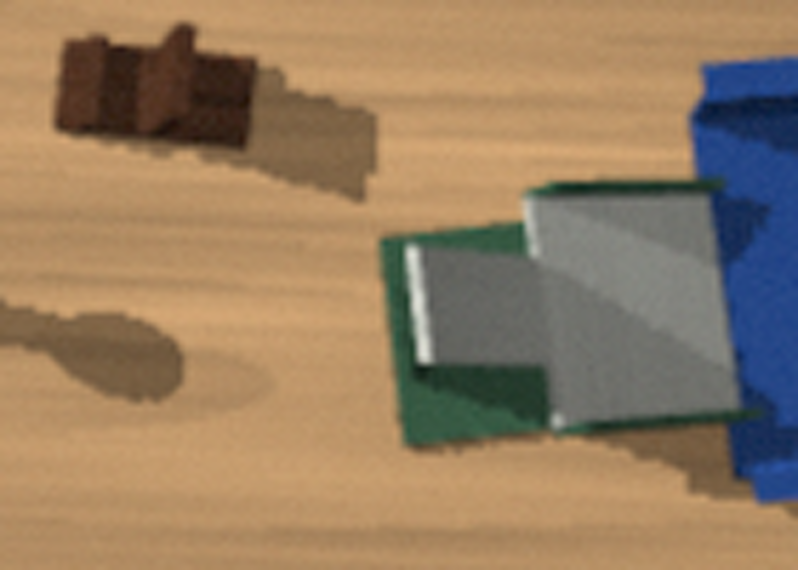

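View pics/c_sc.png

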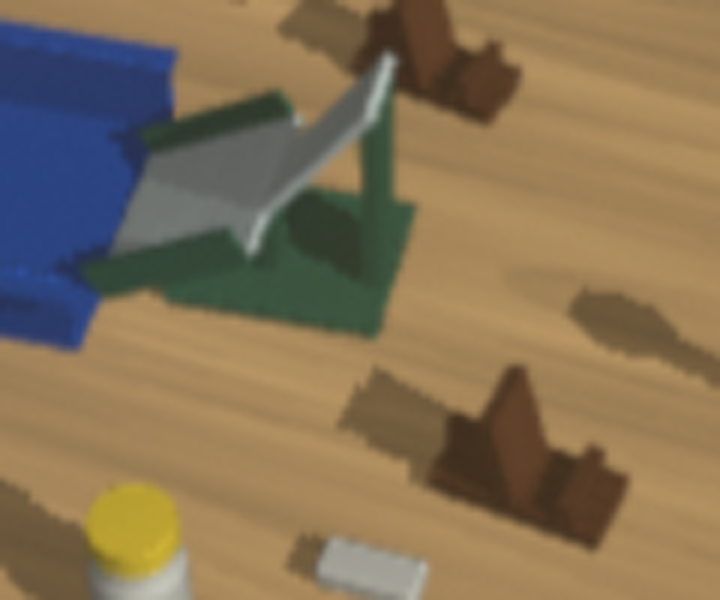

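```bash
python3 - <<'E'
from h import *
f=grab_frame('top');g=grab_frame('scene')
def m(img,lo,hi,roi,name):
    u0,u1,v0,v1=roi; hsv=cv2.cvtColor(img,cv2.COLOR_BGR2HSV); k=np.zeros(img.shape[:2],np.uint8)
    k[v0:v1,u0:u1]=cv2.inRange(hsv,lo,hi)[v0:v1,u0:u1]; return k
# plaque: brown/orange or black strips inside
b=f['img'].astype(int); 
k=m(f['img'],(3,90,60),(18,255,255),(104,152,160,200),'p')
cs,_=cv2.findContours(k,cv2.RETR_EXTERNAL,cv2.CHAIN_APPROX_NONE); c=max(cs,key=cv2.contourArea)
k2=np.zeros_like(k);cv2.drawContours(k2,[c],-1,255,-1); vv,uu=np.nonzero(k2)
P=np.array([pt(f,u,v,.028)for u,v in zip(uu,vv)])[:,:2]
r=cv2.minAreaRect((P*1000).astype(np.float32)); w,V=np.linalg.eigh(np.cov(P.T));print('plaque rect mm',r,'mean',P.mean(0),'major axis yaw',np.degrees(np.arctan2(V[1,1],V[0,1])),np.sqrt(w*12))
def C(L,s,off,z,F):
    for U,W in L: print(np.round(pt(F,(U+.5)/s-.5+off[0],(W+.5)/s-.5+off[1],z)*1000,1)[:2],end=' ')
    print()
print('plaque corners'); C([(85,155),(302,120),(322,258),(98,300)],6,(95,145),.028,f)
print('tray rim'); C([(32,66),(357,38)],6,(95,145),.014,f)
print('lip top z24');C([(65,42),(106,38),(97,132),(57,130)],5.7,(200,170),.024,f)
print('crest');C([(412,243),(434,363)],5.7,(200,170),.13,f)
print('kink walls');C([(527,193),(553,425)],5.7,(200,170),.055,f)
print('foot');C([(714,190),(741,410)],5.7,(200,170),.010,f)
print('scene crest');C([(392,57),(375,118)],6,(190,165),.13,g)
print('scene easel lip z24');C([(628,482),(594,450)],6,(190,165),.024,g)
print('scene easel base z0');C([(595,550),(430,482)],6,(190,165),.0,g)
E
```

```text
plaque rect mm ((600.01416015625, 278.8537292480469), (61.41374969482422, 90.89896392822266), 12.530372619628906) mean [0.59985312 0.27904456] major axis yaw 102.6922706899734 [0.06135673 0.09081382]
plaque corners
[620.3 328.7] [638.5 241.5] [581.  227.9] [560.2 316.7] 
tray rim
[661.1 360.7] [678.6 226. ] 
lip top z24
[614.4  77.2] [616.8  59.6] [575.3  61. ] [575.5  78.2] 
crest
[516.5 -72.8] [471.6 -82.4] 
kink walls
[ 550.4 -121.4] [ 455.9 -133.9] 
foot
[ 562.7 -205.3] [ 468.6 -217.2] 
scene crest
[472.7 -77.9] [514.2 -69.8] 
scene easel lip z24
[591.9  84.8] [580.   64.6] 
scene easel base z0
[616.4  78.5] [607.8  -5.6]
```

```bash
python3 - <<'E'
from h import *
f=grab_frame('top');g=grab_frame('scene')
crop(f,205,250,172,200,16,'pics/e1.png')
crop(g,258,300,222,262,14,'pics/e2.png')
E
```

```text
(no output)
```

View pics/e1.png

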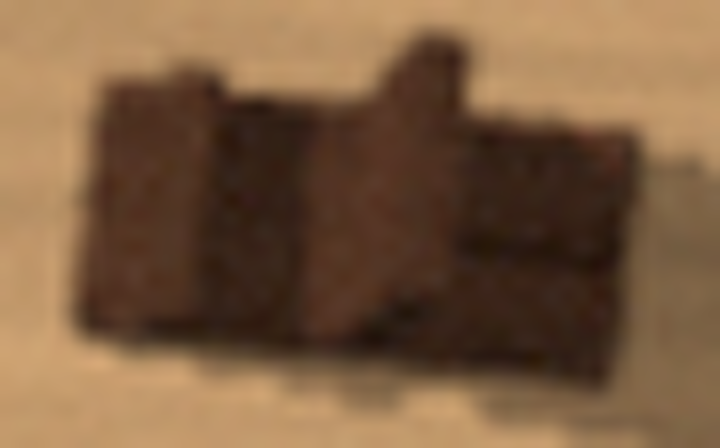

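View pics/e2.png

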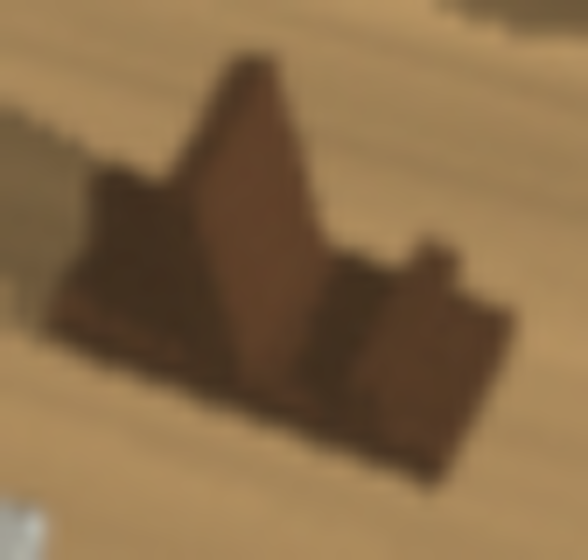

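```bash
python3 - <<'E'
from h import *
f=grab_frame('top');g=grab_frame('scene')
def T(a): return (a[0]+.5)/16-.5+205,(a[1]+.5)/16-.5+172
def S(a): return (a[0]+.5)/14-.5+258,(a[1]+.5)/14-.5+222
def tri(a,b):
    A=[];B=[]
    for F,p in((f,T(a)),(g,S(b))):
        c,d=ray(F,*p);d/=np.linalg.norm(d);M=np.eye(3)-np.outer(d,d);A.append(M);B.append(M@c)
    X=np.linalg.lstsq(np.vstack(A),np.hstack(B),rcond=None)[0];return np.round(X*1000,1)
print('brest top far/near',tri((395,60),(245,55)),tri((455,40),(270,55)))
for n,z,L in(('top bottom edge z12',.012,[(303,110),(308,338)]),('lip inner z24',.024,[(215,75),(198,330)]),('base front',.0,[(100,85),(78,330)]),('base back',.0,[(637,130),(608,380)])):
    print(n,[np.round(pt(f,*T(a),z)[:2]*1000,1) for a in L])
for n,z,L in(('scene bottom edge z12',.012,[(330,265),(262,392)]),('lip inner z24',.024,[(418,262),(360,385)]),('base front',.0,[(510,325),(432,490)]),('base back',.0,[(50,330)])):
    print(n,[np.round(pt(g,*S(a),z)[:2]*1000,1) for a in L])
E
```

```text
brest top far/near [602.8  28.5  93.9] [603.8  26.5  94.8]
top bottom edge z12 [array([614.7,  47.4]), array([578.5,  44.6])]
lip inner z24 [array([616.9,  60.1]), array([576.8,  60.3])]
base front [array([620.3,  80.9]), array([580.8,  81.9])]
base back [array([616.2,  -4.1]), array([576. ,  -1.4])]
scene bottom edge z12 [array([581.4,  43.7]), array([616.1,  41.7])]
lip inner z24 [array([583.4,  62.2]), array([616.2,  61.4])]
base front [array([573.5,  79.7]), array([617.6,  77.9])]
base back [array([608.5,  -5.7])]
```

```bash
cat > plan.py <<'E'
from h import *
from scipy.spatial.transform import Rotation as Ro
def frame(yaw,th):
    """jaw along object x (yaw deg); tool x in object's y-z plane at angle th (270=down, 180=-y)"""
    a=np.radians(yaw);t=np.radians(th); X=np.array([np.cos(a),np.sin(a),0]);Y=np.array([-np.sin(a),np.cos(a),0])
    d=Y*np.cos(t)+np.array([0,0,1])*np.sin(t); return np.column_stack([d,X,np.cross(d,X)])
def rows(p,R,n=None,step=55,op=1,via=None):
    s=state(); p0=np.array(s['ee_pos']);R0=np.array(s['ee_rot'])
    rv=Ro.from_matrix(R0.T@R).as_rotvec(); D=np.array(p)-p0
    n=n or int(max(1,np.ceil(np.linalg.norm(D)*1000/step),np.ceil(np.linalg.norm(rv)/.17)))
    out=[]
    for i in range(n):
        Ri=R0@Ro.from_rotvec(rv*i/n).as_matrix()
        out.append([op,[round(float(x),1) for x in Ri.T@D/n*1000],[round(float(x),3) for x in rv/n]])
    for r in out: print(r)
def err(p,R):
    s=state(); print('t',round(s['clock'],2),'dp mm',np.round((np.array(s['ee_pos'])-p)*1000,1),'drot',np.round(np.degrees(Ro.from_matrix(np.array(s['ee_rot']).T@R).as_rotvec()),1),'gap',s['finger_gap'],'F',np.round(s['wrist_force'],1),'J',np.round(s['joints'],0))
PY=12.6; PC=np.array([.600,.279,.022]); TH=306.5
Rg=frame(PY,TH); Yp=frame(PY,0)[:,0]
hold=PC-.008*Yp; Pg=hold+.0125*Rg[:,0]
Pa=Pg-.11*Rg[:,0]
E
python3 - <<'E'
from plan import *
print(Pg,Pa)
print('A');rows(np.array([.52,-.1,.26]),frame(-25,270))
print(Ro.from_matrix(frame(-25,270).T@frame(PY,TH)).as_rotvec(),(Pa-[.52,-.1,.26]))
E
```

```text
[0.60012319 0.27844889 0.01195179] [0.61439641 0.21459416 0.10037604]
A
[1, [-5.5, -35.0, -41.8], [-0.066, -0.0, 0.0]]
[1, [-5.5, -32.2, -44.1], [-0.066, -0.0, 0.0]]
[1, [-5.5, -29.2, -46.1], [-0.066, -0.0, 0.0]]
[1, [-5.5, -26.1, -48.0], [-0.066, -0.0, 0.0]]
[1, [-5.5, -22.8, -49.6], [-0.066, -0.0, 0.0]]
[1, [-5.5, -19.5, -51.0], [-0.066, -0.0, 0.0]]
[1, [-5.5, -16.0, -52.2], [-0.066, -0.0, 0.0]]
[1, [-5.5, -12.5, -53.1], [-0.066, -0.0, 0.0]]
[1, [-5.5, -9.0, -53.8], [-0.066, -0.0, 0.0]]
[1, [-5.5, -5.4, -54.3], [-0.066, -0.0, 0.0]]
[-0.63358183  0.61371009 -0.20892396] [ 0.09439641  0.31459416 -0.15962396]
```

```bash
python3 -m jog '[[0.8,[-5.5,-35,-42],[-0.066,0,0]],[0.8,[-5.5,-32,-44],[-0.066,0,0]],[0.8,[-5.5,-29,-46],[-0.066,0,0]],[0.8,[-5.5,-26,-48],[-0.066,0,0]],[0.8,[-5.5,-23,-50],[-0.066,0,0]]]'; python3 -m jog '[[0.8,[-5.5,-19.5,-51],[-0.066,0,0]],[0.8,[-5.5,-16,-52],[-0.066,0,0]],[0.8,[-5.5,-12.5,-53],[-0.066,0,0]],[0.8,[-5.5,-9,-54],[-0.066,0,0]],[0.8,[-5.5,-5.5,-54],[-0.066,0,0]]]'
python3 - <<'E'
from plan import *
err(np.array([.52,-.1,.26]),frame(-25,270))
rows(Pa+[0,0,.05],Rg)
E
```

```text
clock: 1.12
ee_pos: [0.414, -0.3494, 0.2334]
ee_rot: [[0.0, 0.719, -0.695], [-0.0, -0.695, -0.719], [-1.0, 0.001, 0.0]]
wrist_force: [1.0, 0.2, 0.2]
finger_gap: 0.0753
clock: 1.75
ee_pos: [0.5218, -0.0991, 0.261]
ee_rot: [[0.001, 0.905, -0.425], [-0.0, -0.425, -0.905], [-1.0, 0.001, -0.0]]
wrist_force: [0.5, -0.9, -0.7]
finger_gap: 0.0751
t 1.75 dp mm [1.8 0.9 1. ] drot [-0.2 -0.  -0. ] gap 0.07510363832327824 F [ 0.5 -0.9 -0.7] J [ 21.   9. -19. 106.   3.  66. -25.]
[1, [15.8, -7.1, -46.2], [-0.091, 0.088, -0.03]]
[1, [20.0, -2.4, -45.1], [-0.091, 0.088, -0.03]]
[1, [23.8, 2.3, -43.1], [-0.091, 0.088, -0.03]]
[1, [27.4, 6.9, -40.5], [-0.091, 0.088, -0.03]]
[1, [30.5, 11.3, -37.1], [-0.091, 0.088, -0.03]]
[1, [33.2, 15.4, -33.1], [-0.091, 0.088, -0.03]]
[1, [35.4, 19.2, -28.5], [-0.091, 0.088, -0.03]]
```

Tracks well; continue.

```bash
python3 -m jog '[[0.8,[16,-7,-46],[-0.091,0.088,-0.03]],[0.8,[20,-2.5,-45],[-0.091,0.088,-0.03]],[0.8,[24,2.5,-43],[-0.091,0.088,-0.03]],[0.8,[27.5,7,-40.5],[-0.091,0.088,-0.03]],[0.8,[30.5,11.5,-37],[-0.091,0.088,-0.03]]]' | tail -1; python3 -m jog '[[0.8,[33,15.5,-33],[-0.091,0.088,-0.03]],[0.8,[35.5,19,-28.5],[-0.091,0.088,-0.03]],[0.8,[0,0,0],[0,0,0]]]'
python3 - <<'E'
from plan import *
err(Pa+[0,0,.05],Rg)
f=grab_frame('top');crop(f,90,230,90,280,3,'pics/a1.png')
rows(Pa,Rg,n=2)
E
```

```text
finger_gap: 0.0752
clock: 2.75
ee_pos: [0.614, 0.2143, 0.1471]
ee_rot: [[-0.134, 0.976, 0.174], [0.585, 0.219, -0.781], [-0.8, -0.002, -0.6]]
wrist_force: [-0.2, 0.1, -0.5]
finger_gap: 0.075
t 2.75 dp mm [-0.4 -0.3 -3.3] drot [-0.  -0.4  0.2] gap 0.07502114878537813 F [-0.2  0.1 -0.5] J [ 20.  35. -36.  98. -21.  56.  14.]
[1, [19.7, 0.3, 13.6], [-0.001, -0.002, 0.0]]
[1, [19.7, 0.2, 13.6], [-0.001, -0.002, 0.0]]
```

View pics/a1.png

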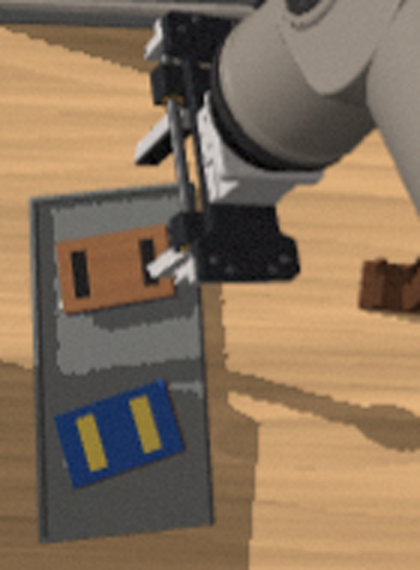

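```bash
python3 -m jog '[[0.8,[20,0,14],[0,0,0]],[0.8,[20,0,14],[0,0,0]],[0.8,[30,0,0],[0,0,0]],[0.8,[30,0,0],[0,0,0]],[0.8,[0,0,0],[0,0,0]]]'
python3 - <<'E'
from plan import *
err(Pa+.06*Rg[:,0],Rg)
f=grab_frame('top');crop(f,95,195,140,240,6,'pics/a2.png')
g=grab_frame('scene');crop(g,310,410,205,305,6,'pics/a3.png')
rows(Pg,Rg,n=2)
E
```

```text
clock: 3.42
ee_pos: [0.6051, 0.2493, 0.0513]
ee_rot: [[-0.132, 0.976, 0.174], [0.582, 0.218, -0.783], [-0.802, -0.002, -0.597]]
wrist_force: [1.2, 0.3, 0.5]
finger_gap: 0.075
t 3.42 dp mm [-1.5 -0.2 -0.8] drot [-0.  -0.1  0.1] gap 0.07502427407626808 F [1.2 0.3 0.5] J [ 17.  42. -35. 101. -20.  45.  16.]
[1, [25.8, -0.2, -0.3], [-0.0, -0.001, -0.001]]
[1, [25.8, -0.1, -0.3], [-0.0, -0.001, -0.001]]
```

View pics/a2.png

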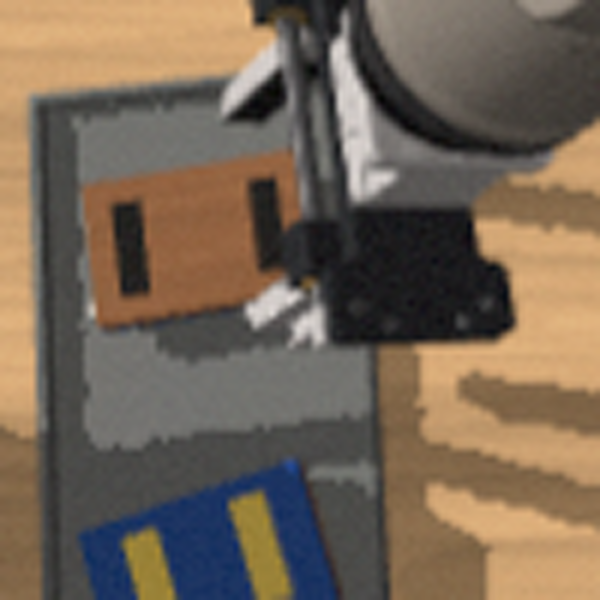

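View pics/a3.png

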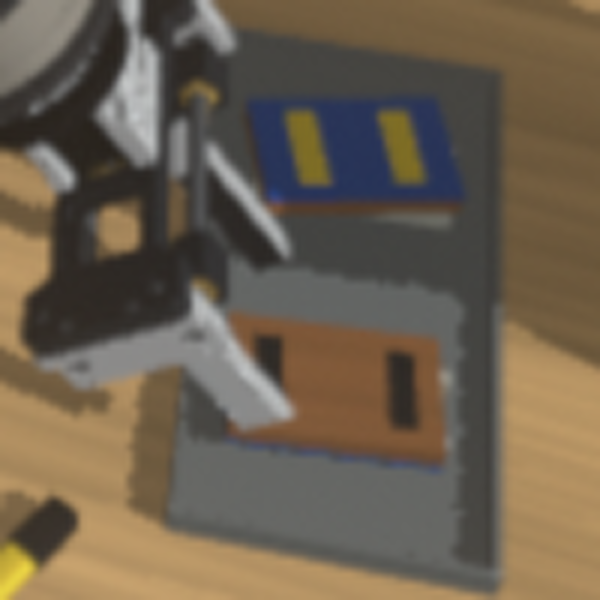

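Fingertips (top crop ~(235,110) and (255,310)) straddle the plaque. The thin blue line under its edge at (330,455) in the scene crop confirms it is face down.

```bash
python3 -m jog '[[0.8,[25,0,0],[0,0,0]],[0.8,[25,0,0],[0,0,0]],[0.8,[0,0,0],[0,0,0]]]'|tail -2
python3 -m jog '[[0,[0,0,0],[0,0,0]],[0,[0,0,0],[0,0,0]],[0,[0,0,0],[0,0,0]],[0,[0,0,0],[0,0,0]]]'
python3 - <<'E'
from plan import *
err(Pg,Rg)
g=grab_frame('scene');crop(g,310,410,205,305,6,'pics/a4.png')
E
```

```text
wrist_force: [-0.6, -0.6, -0.6]
finger_gap: 0.0753
clock: 4.4
ee_pos: [0.6014, 0.2771, 0.0135]
ee_rot: [[-0.127, 0.976, 0.175], [0.583, 0.216, -0.784], [-0.803, 0.002, -0.596]]
wrist_force: [-0.2, -5.1, 7.9]
finger_gap: 0.0595
t 4.4 dp mm [ 1.3 -1.4  1.5] drot [-0.  -0.1 -0.2] gap 0.0594683941476351 F [-0.2 -5.1  7.9] J [ 14.  45. -35. 102. -20.  40.  16.]
```

View pics/a4.png

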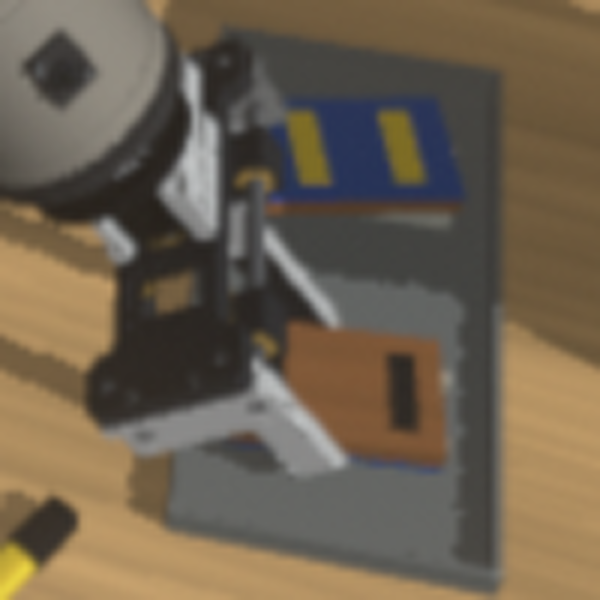

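```bash
cat >> plan.py <<'E'
EY=-3.5; E0=np.array([.5975,.054,0.])
def epose(dy,dz,tilt,c):
    """tool pose for plaque centre at easel-frame y=dy, height dz above pocket floor; c offset tool frame"""
    R=frame(EY,TH-(90-tilt)); Fy=frame(EY,0)[:,0]
    return E0+Fy*dy+[0,0,.012+dz]+R@c, R
E
python3 - <<'E'
from plan import *
s=state();R=np.array(s['ee_rot']); c=R.T@(np.array(s['ee_pos'])-PC); print(c)
E
python3 -m jog '[[0,[-40,0,-29],[0,0,0]],[0,[-40,0,-29],[0,0,0]],[0,[-24,0,-18],[0,0,0]],[0,[0,0,0],[0,0,0]]]'
```

```text
[0.005514   0.00094544 0.00685111]
clock: 4.95
ee_pos: [0.6018, 0.2767, 0.1441]
ee_rot: [[-0.125, 0.976, 0.177], [0.583, 0.216, -0.783], [-0.803, 0.005, -0.596]]
wrist_force: [-0.6, 0.2, -1.0]
finger_gap: 0.0595
```

```bash
python3 - <<'E'
from plan import *
c=np.array([.0055,0,.0069])
p,R=epose(-.014,.045+.075,17,c); print(p)
rows(p,R,op=0)
g=grab_frame('scene');crop(g,280,410,175,305,4.5,'pics/a5.png')
E
```

```text
[0.59610699 0.03122442 0.13168306]
[0, [-16.5, -7.3, 24.8], [0.037, -0.158, -0.001]]
[0, [-12.4, -6.4, 27.4], [0.037, -0.158, -0.001]]
[0, [-7.9, -5.3, 29.2], [0.037, -0.158, -0.001]]
[0, [-3.2, -4.2, 30.3], [0.037, -0.158, -0.001]]
[0, [1.7, -3.1, 30.5], [0.037, -0.158, -0.001]]
[0, [6.5, -1.9, 30.0], [0.037, -0.158, -0.001]]
[0, [11.1, -0.8, 28.6], [0.037, -0.158, -0.001]]
[0, [15.5, 0.2, 26.5], [0.037, -0.158, -0.001]]
```

View pics/a5.png

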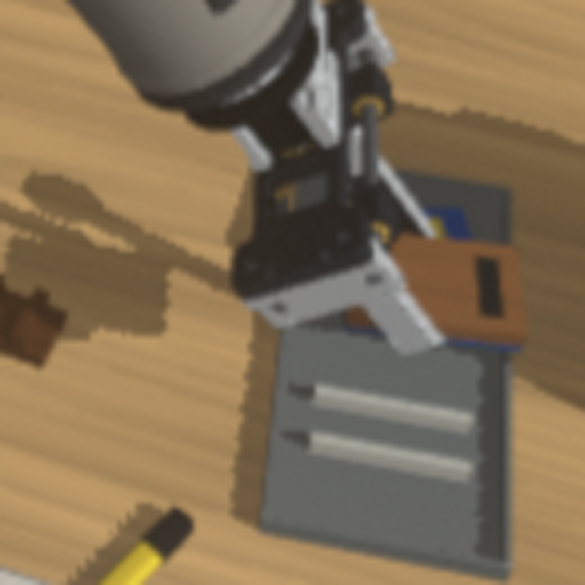

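Plaque is lifted level, held at (400,290), and the tray bay is empty. Swing to the easel.

```bash
python3 -m jog '[[0,[-16.5,-7.5,25],[0.037,-0.158,0]],[0,[-12.5,-6.5,27.5],[0.037,-0.158,0]],[0,[-8,-5.5,29],[0.037,-0.158,0]],[0,[-3,-4,30],[0.037,-0.158,0]],[0,[1.5,-3,30.5],[0.037,-0.158,0]]]'|tail -1; python3 -m jog '[[0,[6.5,-2,30],[0.037,-0.158,0]],[0,[11,-1,28.5],[0.037,-0.158,0]],[0,[15.5,0,26.5],[0.037,-0.158,0]],[0,[0,0,0],[0,0,0]],[0,[0,0,0],[0,0,0]]]'
python3 - <<'E'
from plan import *
c=np.array([.0055,0,.0069])
p,R=epose(-.014,.045+.075,17,c);err(p,R)
g=grab_frame('scene');crop(g,210,350,150,280,4.5,'pics/b1.png')
f=grab_frame('top');crop(f,160,290,120,240,4.5,'pics/b2.png')
rows(p,R,op=0)
E
```

```text
finger_gap: 0.0601
clock: 6.25
ee_pos: [0.5943, 0.0321, 0.1281]
ee_rot: [[-0.035, 0.998, -0.046], [-0.588, -0.057, -0.807], [-0.808, -0.001, 0.589]]
wrist_force: [-0.0, -0.5, 0.3]
finger_gap: 0.0596
t 6.25 dp mm [-1.8  0.9 -3.6] drot [ 0.2 -0.4 -0.1] gap 0.05956085436984036 F [-0.  -0.5  0.3] J [-24.  31.  -5. 101.  34.  72. -50.]
[0, [-2.0, 1.4, 1.8], [0.002, -0.007, -0.002]]
```

View pics/b1.png

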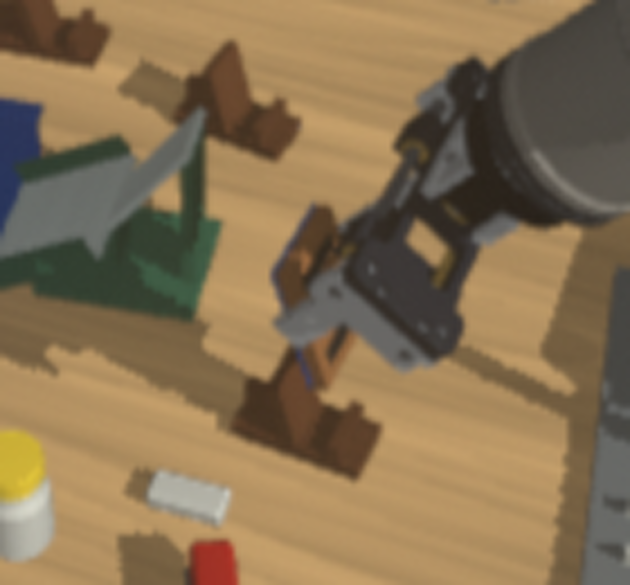

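View pics/b2.png

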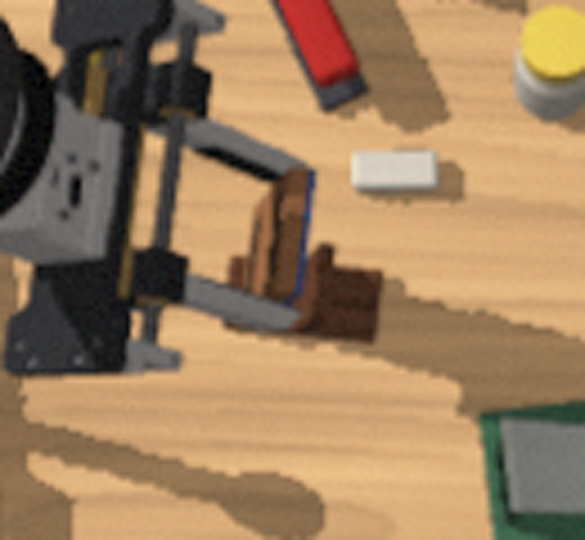

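```bash
python3 - <<'E'
from plan import *
s=state();R=np.array(s['ee_rot']);P=np.array(s['ee_pos']);c=np.array([.0055,0,.0069])
C=P-R@c
# plaque axes: rotate back
a=np.radians(36.5)
# tool x = d at angle 36.5 from plaque -n toward +len(at tray y); 
n=-(R[:,0]*np.cos(a)) + R[:,2]*(-np.sin(a)); l=np.cross(n,R[:,1])
print('n',n,'l',l,'C',C)
f=grab_frame('top');g=grab_frame('scene')
for sx in(1,-1):
  for ln in(-.045,.045):
    for h in(.006,-.006):
      X=C+R[:,1]*.03*sx+l*ln+n*h
      print(sx,ln,h,np.round((proj(f,X)-[160,120])*4.5),np.round((proj(g,X)-[210,150])*4.5))
E
```

```text
n [0.0557986  0.95260558 0.29904703] l [ 0.01790432  0.29851084 -0.95423829] C [0.59519864 0.04036121 0.12936184]
1 -0.045 0.006 [292. 164.] [284. 274.]
1 -0.045 -0.006 [317. 168.] [265. 272.]
1 0.045 0.006 [254. 206.] [323. 389.]
1 0.045 -0.006 [277. 210.] [304. 387.]
-1 -0.045 0.006 [277. 288.] [326. 203.]
-1 -0.045 -0.006 [302. 292.] [307. 201.]
-1 0.045 0.006 [240. 320.] [362. 318.]
-1 0.045 -0.006 [263. 323.] [343. 315.]
```

```bash
python3 - <<'E'
from plan import *
c=np.array([.0055,0,.0069])
p,R=epose(-.0165,.045+.025,17,c); p[0]+=.002
rows(p,R,op=0,step=25)
E
```

```text
[0, [19.9, 1.7, -13.0], [0.001, -0.003, -0.001]]
[0, [19.8, 1.7, -13.1], [0.001, -0.003, -0.001]]
```

```bash
python3 -m jog '[[0,[20,1.5,-13],[0,-0.003,0]],[0,[20,1.5,-13],[0,-0.003,0]],[0,[0,0,0],[0,0,0]]]'
python3 - <<'E'
from plan import *
c=np.array([.0055,0,.0069])
p,R=epose(-.0165,.045+.025,17,c);p[0]+=.002;err(p,R)
g=grab_frame('scene');crop(g,240,340,180,270,6,'pics/b3.png')
p,R=epose(-.0165,.045+.003,17,c);p[0]+=.002
rows(p,R,op=0,n=2)
E
```

```text
clock: 6.82
ee_pos: [0.5959, 0.0281, 0.0784]
ee_rot: [[-0.038, 0.998, -0.044], [-0.597, -0.058, -0.8], [-0.802, -0.004, 0.598]]
wrist_force: [0.1, 0.4, 0.6]
finger_gap: 0.0597
t 6.83 dp mm [-2.1 -0.6 -3.3] drot [0.3 0.2 0.1] gap 0.05968405328882391 F [0.1 0.4 0.6] J [-25.  35.  -4. 102.  36.  69. -53.]
[0, [7.9, 0.8, -6.1], [0.002, 0.002, 0.0]]
[0, [7.9, 0.7, -6.1], [0.002, 0.002, 0.0]]
```

View pics/b3.png

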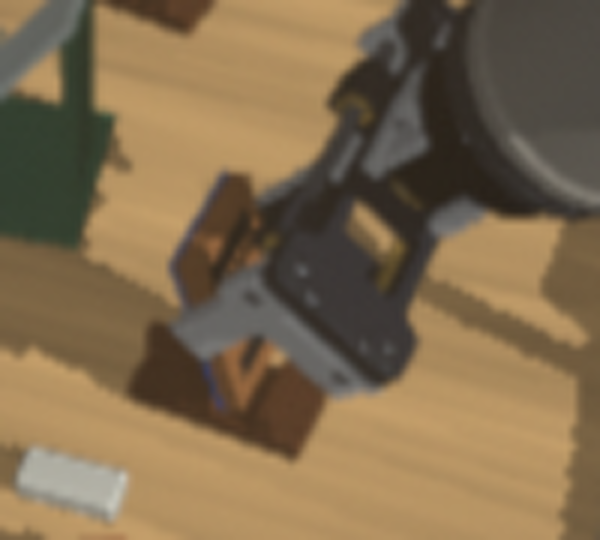

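```bash
python3 -m jog '[[0,[6,0.5,-4.5],[0,0,0]],[0,[6,0.5,-4.5],[0,0,0]],[0,[0,0,0],[0,0,0]]]'
python3 - <<'E'
from plan import *
c=np.array([.0055,0,.0069])
p,R=epose(-.0165,.045,17,c);p[0]+=.002;err(p,R)
E
```

```text
clock: 7.25
ee_pos: [0.598, 0.0287, 0.0655]
ee_rot: [[-0.035, 0.998, -0.046], [-0.596, -0.058, -0.801], [-0.803, -0.001, 0.597]]
wrist_force: [-0.3, -0.2, 0.1]
finger_gap: 0.0599
t 7.25 dp mm [ 0.  -0.   8.8] drot [ 0.2  0.1 -0.1] gap 0.05988276617905213 F [-0.3 -0.2  0.1] J [-25.  37.  -4. 102.  36.  68. -53.]
```

```bash
python3 -m jog '[[0,[3.2,0,-2.4],[0,0,0]],[0,[2.4,0,-1.8],[0,0,0]],[0,[0,0,0],[0,0,0]]]' | grep -E 'pos|force'; python3 -m jog '[[0,[1.6,0,-1.2],[0,0,0]],[0,[0,0,0],[0,0,0]]]'| grep -E 'pos|force'
```

```text
ee_pos: [0.5981, 0.0288, 0.0588]
wrist_force: [-0.3, 0.1, -0.1]
ee_pos: [0.5981, 0.0288, 0.0568]
wrist_force: [-0.1, 0.7, -0.4]
```

```bash
python3 -m jog '[[0,[0.8,0,-0.6],[0,0,0]],[0,[0.8,0,-0.6],[0,0,0]],[0,[0,0,0],[0,0,0]]]' | grep -E 'pos|force'; python3 - <<'E'
from plan import *
g=grab_frame('scene');crop(g,240,340,180,270,6,'pics/b4.png')
f=grab_frame('top');crop(f,190,270,150,220,7,'pics/b5.png')
print(state()['wrist_force'])
E
```

```text
ee_pos: [0.5983, 0.0284, 0.0562]
wrist_force: [-5.6, 1.1, 15.3]
[-3.9951342   1.49456157 15.64506976]
```

View pics/b4.png

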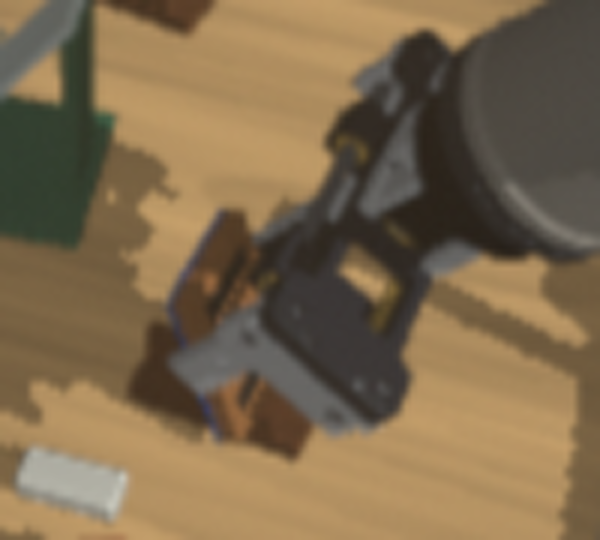

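View pics/b5.png

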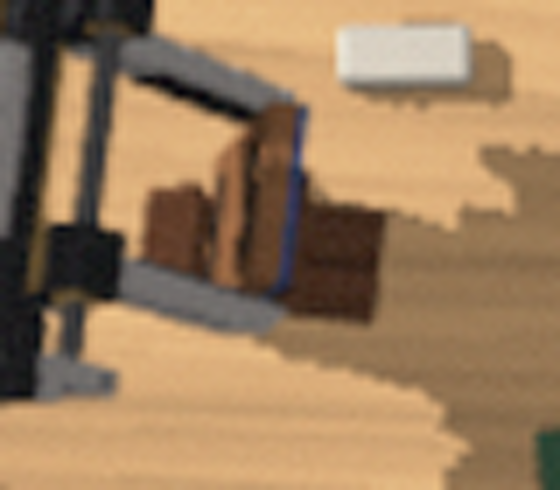

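Contact came at the predicted pocket-floor height, and the plaque's lower end is behind the lip. Releasing.

```bash
python3 -m jog '[[0,[-0.6,0,0.4],[0,0,0]],[0.75,[0,0,0],[0,0,0]],[0.75,[0,0,0],[0,0,0]],[0.85,[0,0,0],[0,0,0]],[0.85,[0,0,0],[0,0,0]]]'; python3 - <<'E'
from plan import *
g=grab_frame('scene');crop(g,240,340,180,270,6,'pics/b6.png')
E
```

```text
clock: 8.98
ee_pos: [0.5982, 0.0288, 0.0556]
ee_rot: [[-0.035, 0.998, -0.046], [-0.595, -0.058, -0.801], [-0.803, -0.0, 0.596]]
wrist_force: [0.2, -0.3, 0.6]
finger_gap: 0.0801
```

View pics/b6.png

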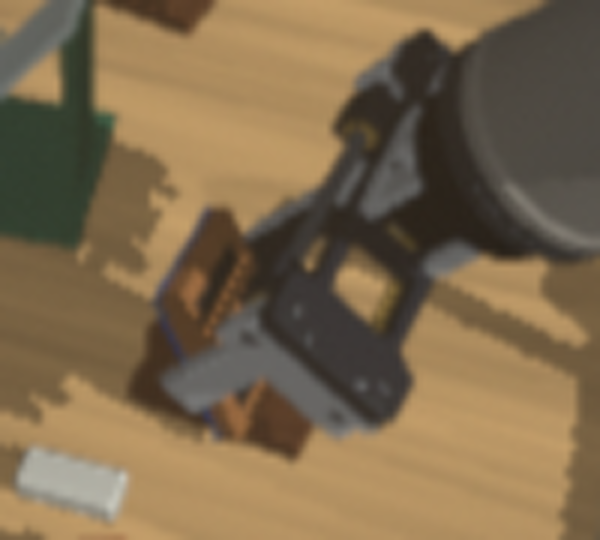

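```bash
python3 -m jog '[[0.9,[-20,0,0],[0,0,0]],[0.9,[-40,0,0],[0,0,0]],[0.9,[-50,0,0],[0,0,0]],[0.9,[-40,0,0],[0,0,0]],[0.9,[0,0,0],[0,0,0]]]'; python3 - <<'E'
from plan import *
g=grab_frame('scene');crop(g,250,310,205,265,10,'pics/b7.png')
f=grab_frame('top');crop(f,200,260,160,210,12,'pics/b8.png')
E
```

```text
clock: 9.65
ee_pos: [0.6043, 0.1219, 0.1791]
ee_rot: [[-0.03, 0.998, -0.046], [-0.592, -0.055, -0.804], [-0.805, 0.004, 0.593]]
wrist_force: [-0.2, -0.2, -1.0]
finger_gap: 0.0847
```

View pics/b7.png

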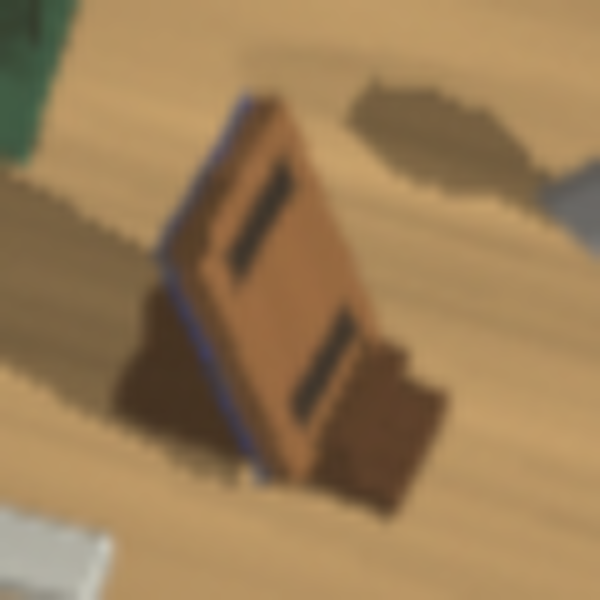

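View pics/b8.png

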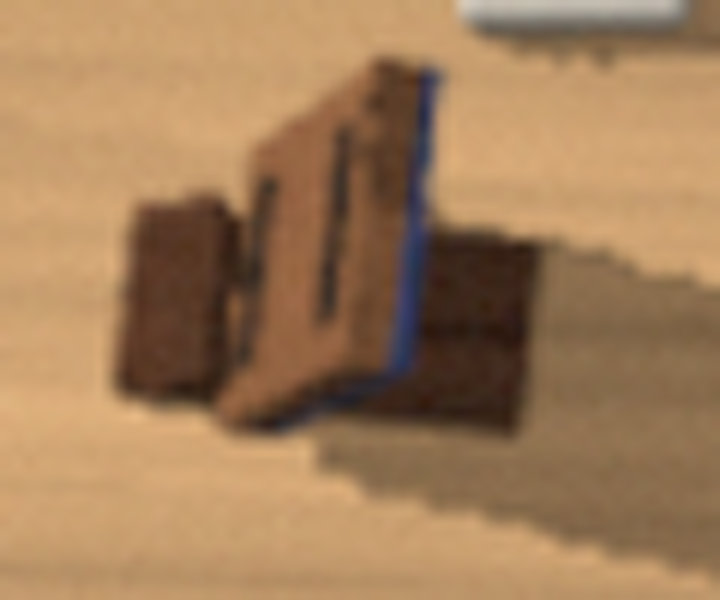

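```bash
python3 - <<'E'
from plan import *
f=grab_frame('top');g=grab_frame('scene')
T=lambda a:((a[0]+.5)/12-.5+200,(a[1]+.5)/12-.5+160)
S=lambda a:((a[0]+.5)/10-.5+250,(a[1]+.5)/10-.5+205)
def tri(a,b):
    A=[];B=[]
    for F,p in((f,T(a)),(g,S(b))):
        c,d=ray(F,*p);d/=np.linalg.norm(d);M=np.eye(3)-np.outer(d,d);A.append(M);B.append(M@c)
    A=np.vstack(A);B=np.hstack(B);X=np.linalg.lstsq(A,B,rcond=None)[0];return X*1000,np.linalg.norm(A@X-B)*1000
for n,a,b in(('blue hi',(437,70),(163,252)),('blue lo',(402,374),(246,97)),('front hi',(380,62),(205,262)),('front lo',(350,372),(283,97)),('bot front lo?',(218,415),(380,330))):
    X,r=tri(a,b); print(n,np.round(X,1),round(r,1))
E
```

```text
blue hi [626.6  12.9  96. ] 1.2
blue lo [567.5  15.6  95.9] 0.3
front hi [627.2  24.2  97.6] 1.9
front lo [566.7  25.4  99.2] 0.2
bot front lo? [572.4  58.7  21.4] 0.5
```

```bash
cat >> plan.py <<'E'
QY=-2.6; QT=np.array([.597,.0180,.098]); QTH=290
Rq=frame(QY,QTH); Pq=QT+.032*Rq[:,0]; Pqa=Pq-.085*Rq[:,0]
E
python3 - <<'E'
from plan import *
print(Pq,Pqa); rows(Pqa,Rq,op=.9)
E
```

```text
[0.59749648 0.02893338 0.06792984] [ 5.96177702e-01 -1.08407045e-04  1.47803709e-01]
[0.9, [15.4, 0.0, 13.0], [-0.002, 0.165, 0.0]]
[0.9, [13.1, -0.0, 15.3], [-0.002, 0.165, 0.0]]
[0.9, [10.4, -0.1, 17.3], [-0.002, 0.165, 0.0]]
[0.9, [7.4, -0.1, 18.7], [-0.002, 0.165, 0.0]]
[0.9, [4.3, -0.2, 19.7], [-0.002, 0.165, 0.0]]
[0.9, [1.0, -0.2, 20.1], [-0.002, 0.165, 0.0]]
```

```bash
python3 -m jog '[[0.9,[14,0,14],[0,0.165,0]],[0.9,[12,0,16],[0,0.165,0]],[0.9,[10,0,17.5],[0,0.165,0]],[0.9,[7,0,19],[0,0.165,0]],[0.9,[4,0,20],[0,0.165,0]]]'|tail -1;python3 -m jog '[[0.9,[1,0,20],[0,0.165,0]],[0.9,[0,0,0],[0,0,0]],[0.9,[0,0,0],[0,0,0]]]'
python3 - <<'E'
from plan import *
err(Pqa,Rq); rows(Pq-.045*Rq[:,0],Rq,n=2,op=.9)
g=grab_frame('scene');crop(g,220,340,165,265,6,'pics/d1.png')
f=grab_frame('top');crop(f,180,280,140,220,7,'pics/d2.png')
E
```

```text
finger_gap: 0.0847
clock: 10.85
ee_pos: [0.5959, -0.0006, 0.1515]
ee_rot: [[0.019, 0.998, -0.057], [0.343, -0.06, -0.938], [-0.939, -0.002, -0.343]]
wrist_force: [1.0, 0.9, 0.2]
finger_gap: 0.0848
t 10.85 dp mm [-0.2 -0.5  3.7] drot [-0.8 -0.1 -0.2] gap 0.0847913731174376 F [1.  0.9 0.2] J [ 19.  23. -17. 105. -17.  54.  10.]
[0.9, [21.8, 0.0, 0.4], [-0.007, -0.001, -0.002]]
[0.9, [21.8, 0.1, 0.4], [-0.007, -0.001, -0.002]]
```

View pics/d1.png

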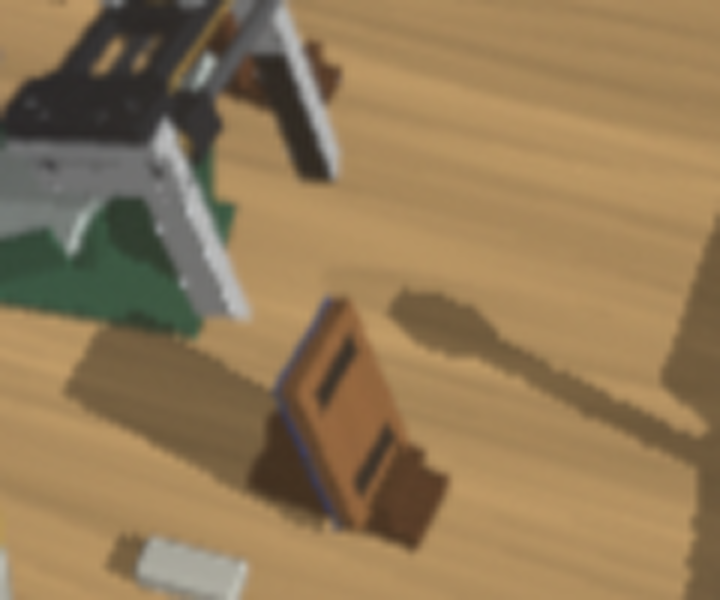

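View pics/d2.png

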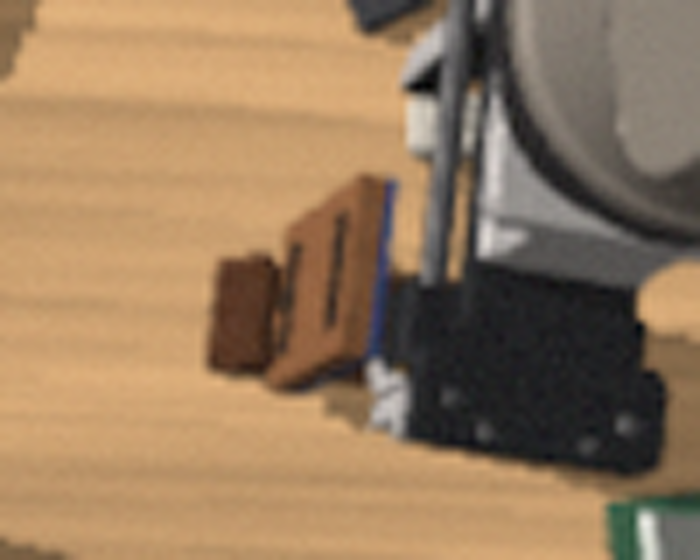

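```bash
python3 -m jog '[[0.9,[22,0,0.5],[-0.007,0,0]],[0.9,[22,0,0.5],[-0.007,0,0]],[0.9,[20,0,0],[0,0,0]],[0.9,[0,0,0],[0,0,0]]]'
python3 - <<'E'
from plan import *
err(Pq-.025*Rq[:,0],Rq); rows(Pq,Rq,n=1,op=.9)
g=grab_frame('scene');crop(g,220,340,165,265,6,'pics/d3.png')
f=grab_frame('top');crop(f,180,280,140,220,7,'pics/d4.png')
E
```

```text
clock: 11.45
ee_pos: [0.5968, 0.0237, 0.091]
ee_rot: [[0.017, 0.999, -0.037], [0.343, -0.041, -0.938], [-0.939, 0.003, -0.344]]
wrist_force: [0.3, -0.1, 0.3]
finger_gap: 0.0847
t 11.45 dp mm [-0.3  3.3 -0.4] drot [ 0.3 -0.1 -0.1] gap 0.08471956059673602 F [ 0.3 -0.1  0.3] J [ 18.  27. -18. 108. -17.  47.  11.]
[0.9, [23.5, 0.4, 3.0], [0.005, -0.002, -0.001]]
```

View pics/d3.png

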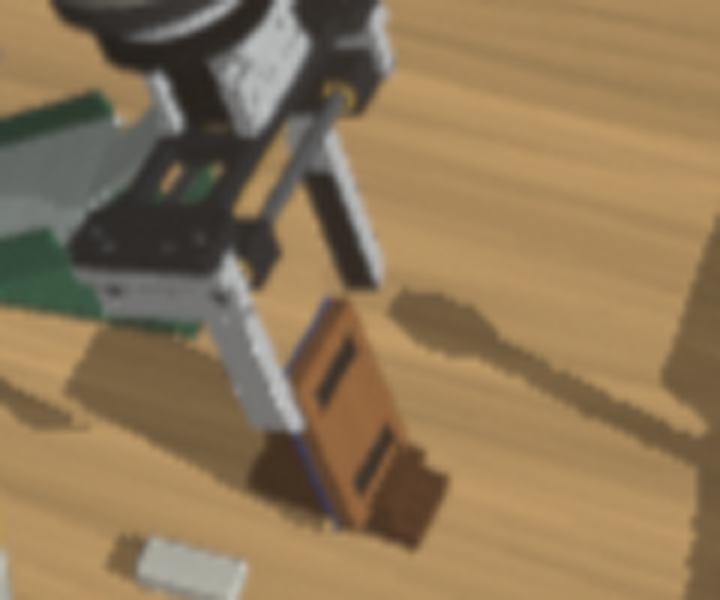

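View pics/d4.png

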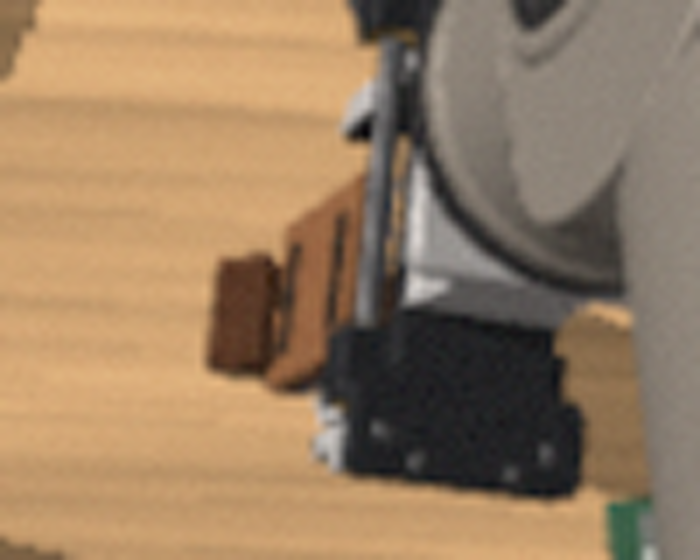

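```bash
python3 -m jog '[[0.9,[12,0,0.5],[0,0,0]],[0.9,[12,0,0.5],[0,0,0]],[0.9,[0,0,0],[0,0,0]]]'
python3 - <<'E'
from plan import *
err(Pq,Rq)
g=grab_frame('scene');crop(g,220,340,165,265,6,'pics/d5.png')
E
```

```text
clock: 11.92
ee_pos: [0.5974, 0.0289, 0.0679]
ee_rot: [[0.018, 0.999, -0.04], [0.344, -0.044, -0.938], [-0.939, 0.003, -0.344]]
wrist_force: [-0.2, -0.0, -0.5]
finger_gap: 0.085
t 11.93 dp mm [-0.1 -0.  -0.1] drot [ 0.1 -0.1 -0.1] gap 0.08504468617294766 F [-0.2 -0.  -0.5] J [ 17.  29. -18. 108. -17.  44.  11.]
```

View pics/d5.png

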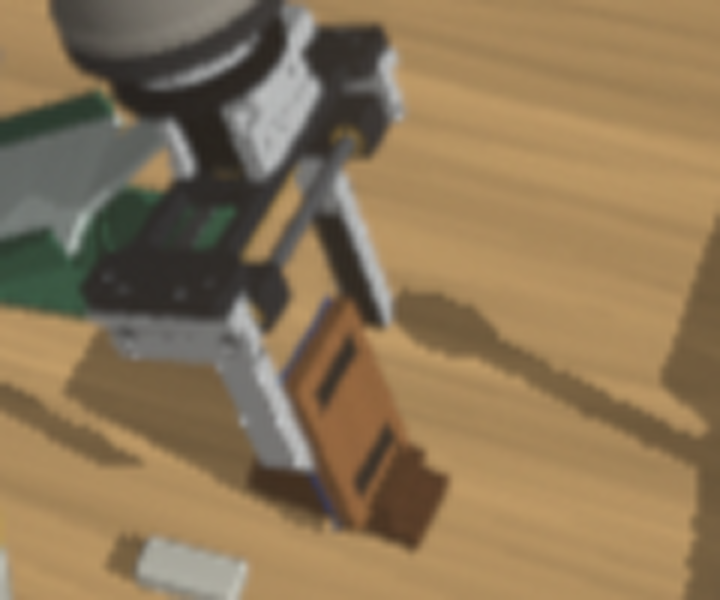

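Near finger sits about 4 mm to the −y side of the plaque's edge (finger ~(305,465) against plaque edge ~(317,465)), so I shift by 3 mm and close.

```bash
python3 -m jog '[[0.9,[0,0,-3.5],[0,0,0]],[0.9,[0,0,0],[0,0,0]],[0,[0,0,0],[0,0,0]],[0,[0,0,0],[0,0,0]],[0,[0,0,0],[0,0,0]]]'; python3 -m jog '[[0,[0,0,0],[0,0,0]],[0,[0,0,0],[0,0,0]]]'
python3 - <<'E'
from plan import *
g=grab_frame('scene');crop(g,220,340,165,265,6,'pics/d6.png')
f=grab_frame('top');crop(f,180,280,140,220,7,'pics/d7.png')
E
```

```text
clock: 12.6
ee_pos: [0.5983, 0.0317, 0.0702]
ee_rot: [[0.02, 0.999, -0.04], [0.343, -0.045, -0.938], [-0.939, 0.005, -0.344]]
wrist_force: [-0.5, -0.4, -0.4]
finger_gap: 0.0598
clock: 12.85
ee_pos: [0.5983, 0.0317, 0.0702]
ee_rot: [[0.02, 0.999, -0.04], [0.343, -0.045, -0.938], [-0.939, 0.005, -0.344]]
wrist_force: [0.7, 0.1, 0.6]
finger_gap: 0.0597
```

View pics/d6.png

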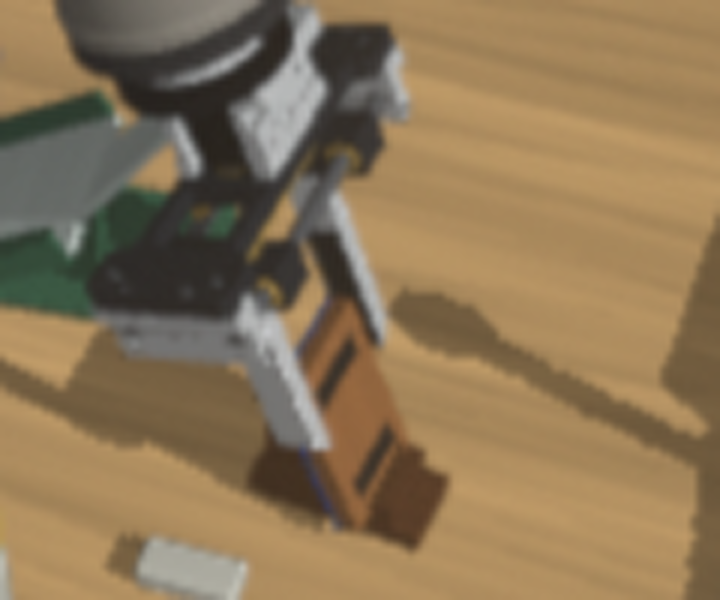

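```bash
python3 -m jog '[[0,[-14,0,-5],[0,0,0]],[0,[-28,0,-10],[0,0,0]],[0,[-47,0,-17],[0,0,0]],[0,[-47,0,-17],[0,0,0]],[0,[0,0,0],[0,0,0]]]'
python3 - <<'E'
from plan import *
g=grab_frame('scene');crop(g,210,320,125,215,6.5,'pics/d8.png')
f=grab_frame('top');crop(f,180,300,120,220,6,'pics/d9.png')
E
```

```text
clock: 13.58
ee_pos: [0.5995, 0.0311, 0.2197]
ee_rot: [[0.026, 0.999, -0.038], [0.342, -0.045, -0.939], [-0.939, 0.012, -0.343]]
wrist_force: [0.2, 0.4, -1.3]
finger_gap: 0.0601
```

View pics/d8.png

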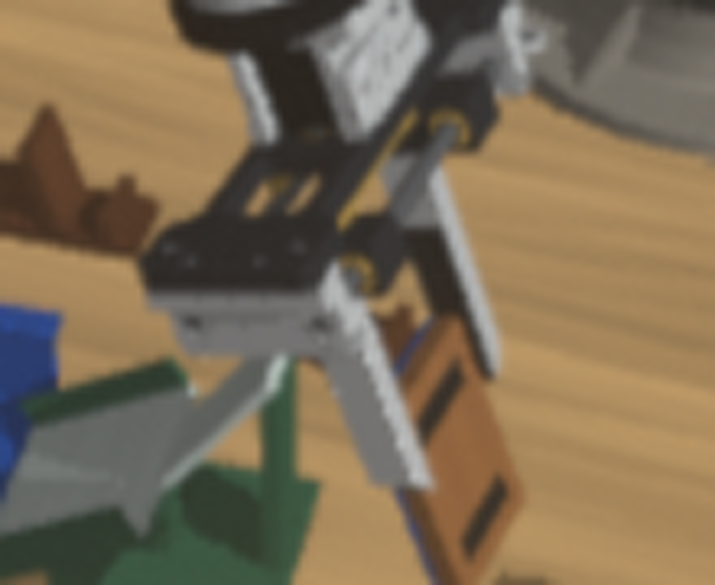

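View pics/d9.png

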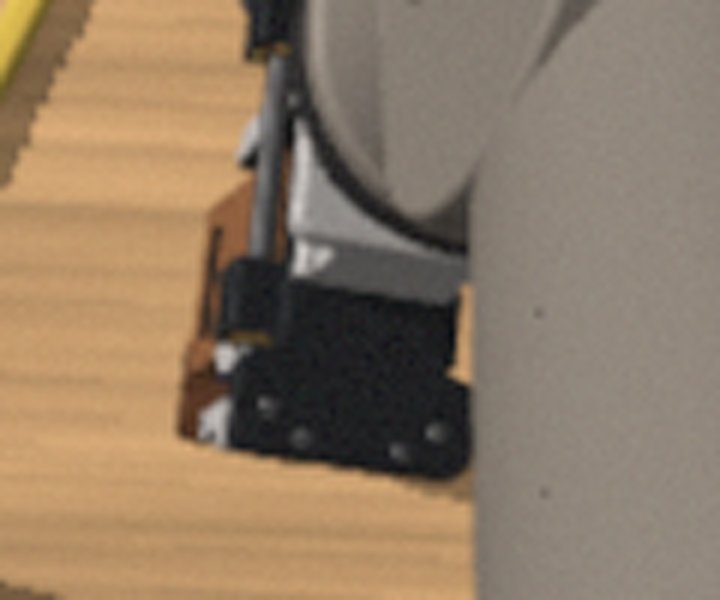

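```bash
cat >> plan.py <<'E'
RY=9.; RC=np.array([.4938,-.0757,.130])
Rr=frame(RY,235); nr=Rr[:,2]
def rpose(up=.015,h=0.,off=.0019,lc=.014):
    C=RC+Rr[:,0]*(.045-up)+nr*(.006+h)
    return C-Rr[:,0]*lc-nr*off
E
python3 - <<'E'
from plan import *
print(nr,rpose(), rpose(h=.06)+[0,0,.03]); rows(rpose(h=.06)+[0,0,.03],Rr,op=0)
E
```

```text
[ 0.12814361 -0.80906692  0.57357644] [ 0.49576102 -0.08808141  0.11924523] [ 0.50344964 -0.13662543  0.18365982]
[0, [-4.9, -14.5, 28.7], [-0.035, -0.16, 0.004]]
[0, [-0.4, -15.4, 28.6], [-0.035, -0.16, 0.004]]
[0, [4.0, -16.4, 27.7], [-0.035, -0.16, 0.004]]
[0, [8.3, -17.4, 26.1], [-0.035, -0.16, 0.004]]
[0, [12.2, -18.3, 23.9], [-0.035, -0.16, 0.004]]
[0, [15.7, -19.1, 21.0], [-0.035, -0.16, 0.004]]
```

```bash
python3 -m jog '[[0,[-5,-14.5,28.5],[-0.035,-0.16,0]],[0,[-0.5,-15.5,28.5],[-0.035,-0.16,0]],[0,[4,-16.5,27.5],[-0.035,-0.16,0]],[0,[8.5,-17.5,26],[-0.035,-0.16,0]],[0,[12,-18.5,24],[-0.035,-0.16,0]]]'|tail -1;python3 -m jog '[[0,[15.5,-19,21],[-0.035,-0.16,0]],[0,[0,0,0],[0,0,0]],[0,[0,0,0],[0,0,0]]]'
python3 - <<'E'
from plan import *
P=rpose(h=.06)+[0,0,.03]
err(P,Rr); rows(rpose(h=.035),Rr,op=0,n=2)
g=grab_frame('scene');crop(g,180,300,130,230,6,'pics/f1.png')
f=grab_frame('top');crop(f,240,360,170,270,6,'pics/f2.png')
E
```

```text
finger_gap: 0.0597
clock: 14.68
ee_pos: [0.5034, -0.1355, 0.1842]
ee_rot: [[0.07, 0.988, 0.139], [-0.567, 0.154, -0.809], [-0.821, -0.022, 0.571]]
wrist_force: [-0.4, 0.0, 0.0]
finger_gap: 0.0597
t 14.68 dp mm [-0.1  1.1  0.6] drot [ 0.6 -0.2  1.1] gap 0.05966786698338482 F [-0.4  0.   0. ] J [ -6.  13. -11. 120.  43.  62. -34.]
[0, [12.9, 0.4, -20.8], [0.005, -0.002, 0.009]]
[0, [12.9, 0.2, -20.8], [0.005, -0.002, 0.009]]
```

View pics/f1.png

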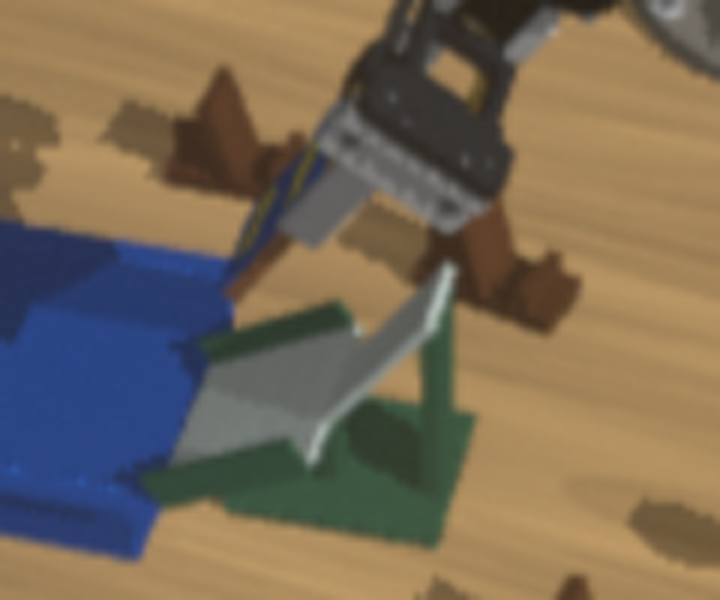

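View pics/f2.png

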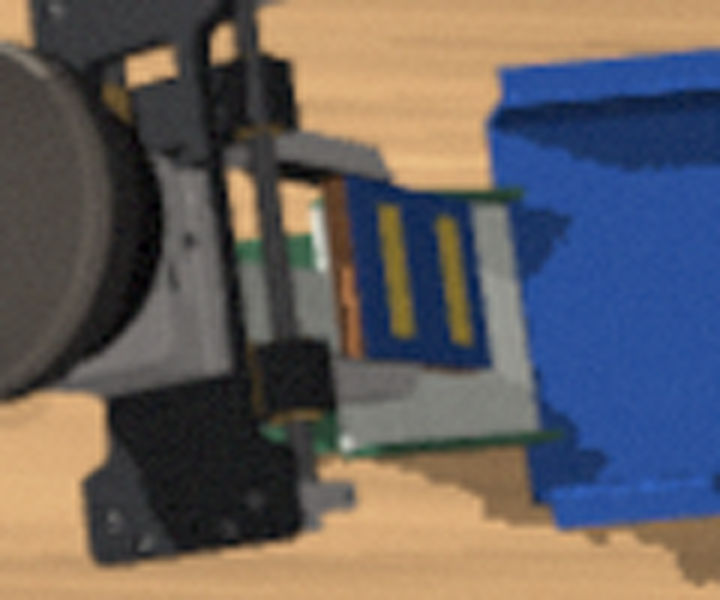

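```bash
python3 - <<'E'
from plan import *
s=state();R=np.array(s['ee_rot']);P=np.array(s['ee_pos']); C=P+R[:,0]*.014+R[:,2]*.0019
f=grab_frame('top');g=grab_frame('scene')
for l in(-.045,.045):
  for x in(.03,-.03):
    X=C+R[:,0]*l+R[:,1]*x+R[:,2]*.006; Y=X-R[:,2]*.012; print(l,x,[np.round((proj(f,q)-[240,170])*6) for q in (X,Y)],[np.round((proj(g,q)-[180,130])*6) for q in (X,Y)])
E
```

```text
-0.045 0.03 [array([347., 173.]), array([315., 181.])] [array([308., 184.]), array([331., 199.])]
-0.045 -0.03 [array([372., 356.]), array([340., 362.])] [array([343.,  98.]), array([364., 112.])]
0.045 0.03 [array([471., 198.]), array([441., 205.])] [array([209., 288.]), array([231., 302.])]
0.045 -0.03 [array([497., 365.]), array([466., 371.])] [array([245., 202.]), array([266., 216.])]
```

```bash
python3 -m jog '[[0,[13,0.5,-21],[0.005,0,0.009]],[0,[13,0.5,-21],[0.005,0,0.009]],[0,[0,0,0],[0,0,0]]]'
python3 - <<'E'
from plan import *
err(rpose(h=.035),Rr); rows(rpose(h=.008),Rr,op=0,n=2)
g=grab_frame('scene');crop(g,180,300,130,230,6,'pics/f3.png')
f=grab_frame('top');crop(f,240,360,170,270,6,'pics/f4.png')
E
```

```text
clock: 15.25
ee_pos: [0.4998, -0.1167, 0.1383]
ee_rot: [[0.088, 0.988, 0.13], [-0.566, 0.157, -0.809], [-0.82, -0.003, 0.573]]
wrist_force: [1.1, -0.6, -0.2]
finger_gap: 0.0597
t 15.25 dp mm [-0.5 -0.3 -1. ] drot [ 0.1 -0.   0.1] gap 0.05966927912627431 F [ 1.1 -0.6 -0.2] J [ -9.  17. -11. 123.  46.  58. -42.]
[0, [-0.5, 0.3, -13.3], [0.001, -0.0, 0.001]]
[0, [-0.5, 0.3, -13.3], [0.001, -0.0, 0.001]]
```

View pics/f3.png

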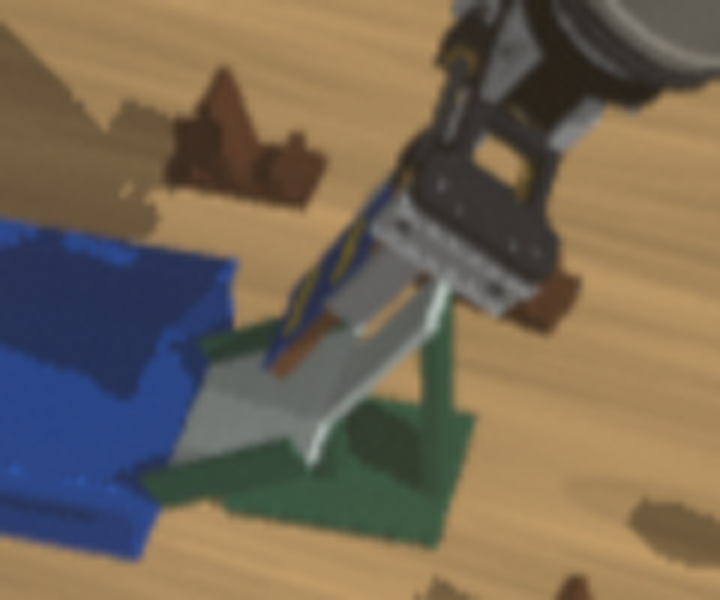

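View pics/f4.png

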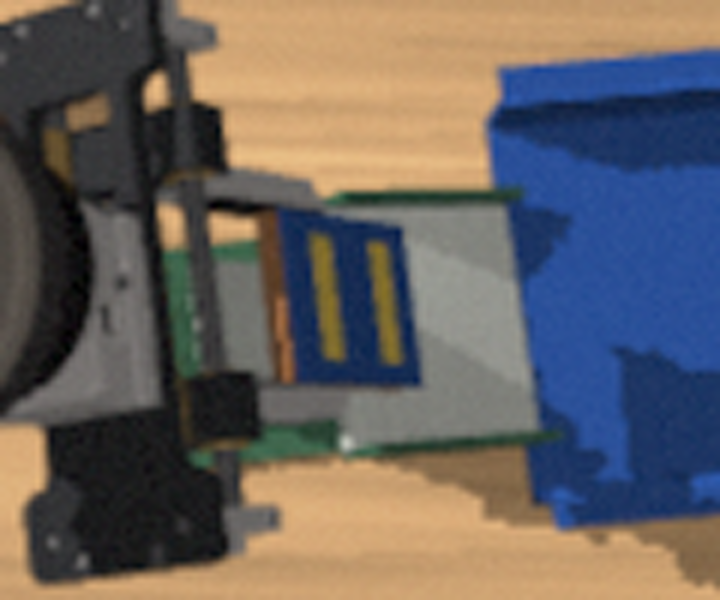

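```bash
python3 -m jog '[[0,[-0.5,0.5,-13],[0,0,0]],[0,[-0.5,0.5,-13],[0,0,0]],[0,[0,0,0],[0,0,0]]]'
python3 - <<'E'
from plan import *
err(rpose(h=.008),Rr); rows(rpose(h=0),Rr,op=0,n=1)
g=grab_frame('scene');crop(g,180,300,130,230,6,'pics/f5.png')
f=grab_frame('top');crop(f,240,360,170,270,6,'pics/f6.png')
E
```

```text
clock: 15.72
ee_pos: [0.4977, -0.0939, 0.1245]
ee_rot: [[0.09, 0.987, 0.131], [-0.566, 0.159, -0.809], [-0.819, -0.002, 0.573]]
wrist_force: [-0.0, 0.3, -1.5]
finger_gap: 0.06
t 15.72 dp mm [0.9 0.6 0.7] drot [ 0.2 -0.   0. ] gap 0.06000001222673663 F [-0.   0.3 -1.5] J [-11.  18. -12. 123.  46.  58. -45.]
[0, [0.8, -1.0, -8.0], [0.003, -0.0, 0.0]]
```

View pics/f5.png

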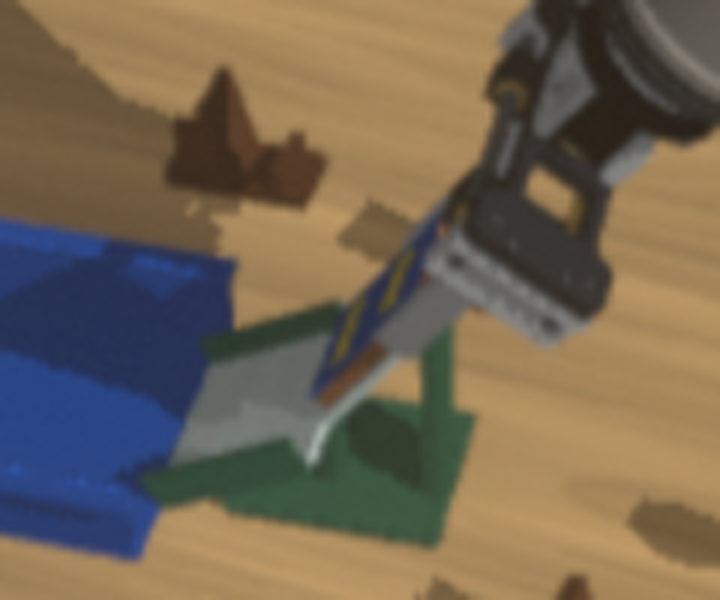

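View pics/f6.png

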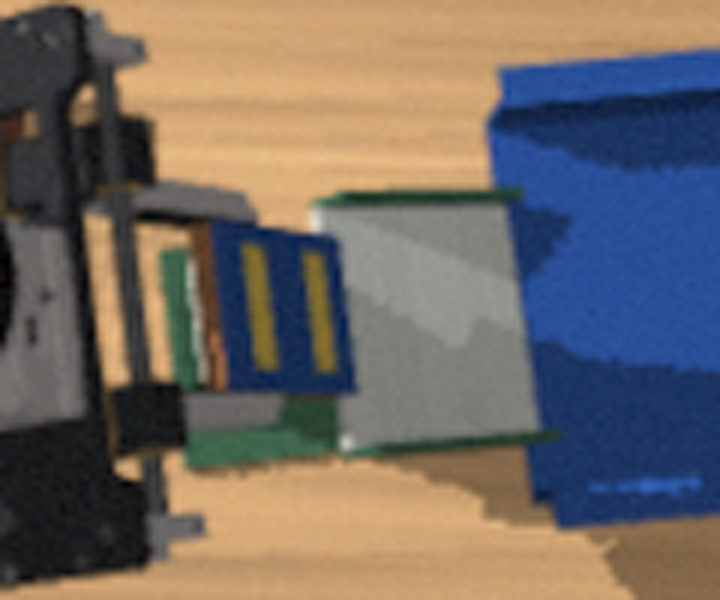

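```bash
python3 -m jog '[[0,[0.5,-1,-3],[0,0,0]],[0,[0,0,-3],[0,0,0]],[0,[0,0,0],[0,0,0]]]'|grep -E 'pos|force'; python3 -m jog '[[0,[0,0,-1],[0,0,0]],[0,[0,0,0],[0,0,0]]]'|grep -E 'pos|force'; python3 -m jog '[[0,[0,0,-1],[0,0,0]],[0,[0,0,0],[0,0,0]]]'|grep -E 'pos|force'
```

```text
ee_pos: [0.4959, -0.0908, 0.1211]
wrist_force: [0.1, -0.7, -0.6]
ee_pos: [0.4959, -0.0903, 0.1208]
wrist_force: [0.2, -3.5, 3.9]
ee_pos: [0.4958, -0.0892, 0.1201]
wrist_force: [0.1, -4.4, 3.4]
```

Light contact along the ramp normal (about 5.6 N) where predicted. Release.

```bash
python3 - <<'E'
from plan import *
g=grab_frame('scene');crop(g,180,300,130,230,6,'pics/f7.png')
E
python3 -m jog '[[0.9,[0,0,0],[0,0,0]],[0.9,[0,0,0],[0,0,0]],[0.9,[0,0,0],[0,0,0]],[0.9,[0,0,0],[0,0,0]],[0.9,[0,0,0],[0,0,0]]]'
python3 - <<'E'
from plan import *
g=grab_frame('scene');cv2.imwrite('pics/f8.png',g['img'])
f=grab_frame('top');crop(f,240,440,150,290,3.6,'pics/f9.png')
E
```

```text
clock: 17.38
ee_pos: [0.4958, -0.089, 0.12]
ee_rot: [[0.089, 0.988, 0.129], [-0.566, 0.157, -0.809], [-0.819, -0.001, 0.573]]
wrist_force: [-0.6, -0.2, -0.4]
finger_gap: 0.0847
```

View pics/f8.png

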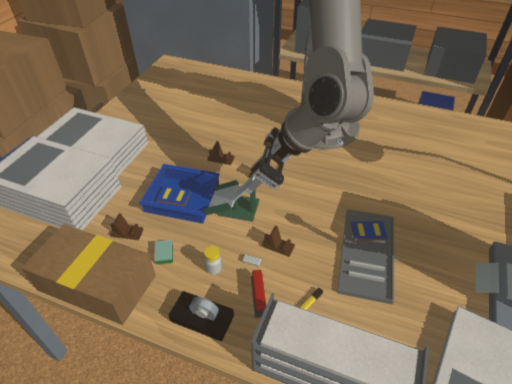

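View pics/f9.png

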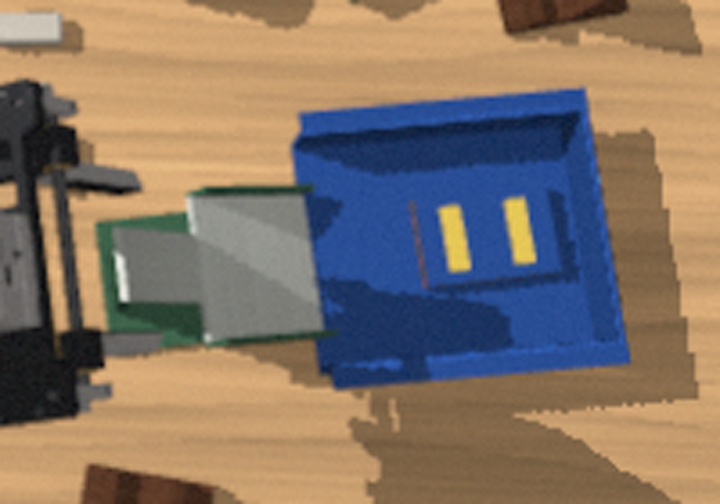

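Plaque slid into the tote, blue face and yellow bands up (bands at (455,238) and (520,230)). Retreating, then a final check.

```bash
python3 -m jog '[[0.9,[-20,0,0],[0,0,0]],[0.9,[-40,0,0],[0,0,0]],[0.9,[-40,0,0],[0,0,0]],[0.9,[0,0,0],[0,0,0]],[0.9,[0,0,0],[0,0,0]]]'
python3 - <<'E'
from plan import *
g=grab_frame('scene');crop(g,130,260,155,235,6,'pics/z1.png')
f=grab_frame('top');cv2.imwrite('pics/z2.png',f['img'])
hsv=cv2.cvtColor(f['img'],cv2.COLOR_BGR2HSV)
k=cv2.inRange(hsv,(18,110,90),(35,255,255)); k[:180]=0;k[255:]=0;k[:,:340]=0
n,l,st,ce=cv2.connectedComponentsWithStats(k)
c=[pt(f,*ce[i],.017) for i in range(1,n) if st[i,4]>8]; print(np.round(c,4), st[1:,4])
E
```

```text
clock: 18.1
ee_pos: [0.4867, -0.0323, 0.2021]
ee_rot: [[0.09, 0.988, 0.129], [-0.566, 0.157, -0.809], [-0.819, -0.001, 0.573]]
wrist_force: [-0.5, -1.1, -0.0]
finger_gap: 0.0848
[[ 0.5405 -0.3472  0.017 ]
 [ 0.5339 -0.3034  0.017 ]] [ 1 95 93  1]
```

View pics/z1.png

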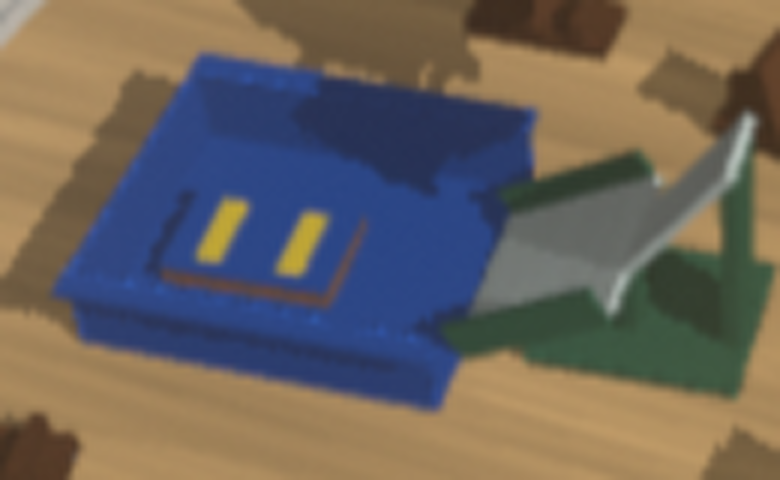

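View pics/z2.png

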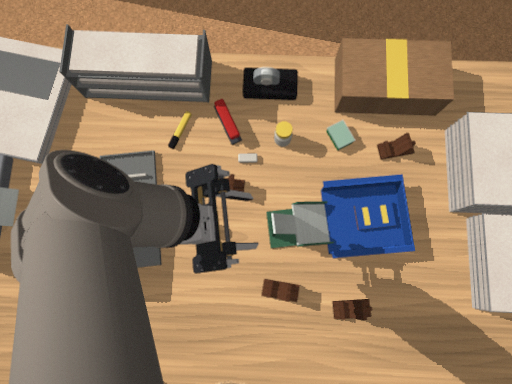

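The plaque lies flat in the tote, clear of the walls, blue face up. The bystanders are unmoved at their original pixels, the other plaque showed unmoved in the scene view, and the gripper touches nothing.

```bash
python3 -c "
from station import *
print(hand_in())"
```

```text
the job is handed in; nothing more can be done
None
```

The face-down plaque is turned over: it now lies flat in the tote, blue face up. The job was handed in at about 18.2 s of the 59 s allowed.

- **What I did:** I gripped the plaque by its long edges in the tray and stood it on its short end in the leftmost easel. I let go and backed the arm away, and the picture showed it leaning there on its own. I then took it again from above, laid it on the steep part of the ramp with about 5.6 N of contact, and released it to slide into the tote.
- **Last checks:** Both cameras show the plaque lying flat, clear of the tote walls, with both yellow bands up. The bystanders were at their original pixels. After release the scene view showed the other plaque in its bay, apparently unmoved. The arm hid it in the final top view, so I compared those positions by eye only. The gripper was clear, near zero wrist force, and the largest force I saw in the readings was about 16 N.
- **Disagreements:** Camera and arm positions differed by about 2–4 mm at the easel, so I shifted the second grasp 3.5 mm before closing. The ramp contact came about 1.5 mm sooner than predicted. No check failed.

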